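# Put the dried stir bars away in their drawer

## Robot

A 6-joint arm with a two-finger parallel gripper is mounted at the origin on a cart in front of the work surface, level with it; the furniture and walls round the work are solid. World frame = base frame: x ahead of the robot, y to its left, z up, the work surface at z = 0. Lengths are in m, angles in rad, forces in N, time in s.
With the tool pointing down it reaches from about 0.35 to 0.85 m from the base axis. Payload 8.1 kg.
Tool frame: the origin (TCP) lies on the centre line of the jaws, within the pads' length; the fingertips stand robot.tips_ahead ahead of it and the grasp point (between the pads) lies 6 mm ahead of it (robot.tips_ahead is the distance from the TCP to the fingertips, in m); z points along the fingers, y is the line along which they close (so a half turn about z gives the same grasp; the last joint's range is limited). The gripper opens to 93 mm and grips with 3 to 60 N. Pads are 15 mm wide; open, the fingers measure 128 mm over their backs; the gripper's body (75 mm by 188 mm) begins 65 mm behind the grasp point.
Start: joints at [-1.357, 0.13, 1.488, -0, 1.523, -0.085], TCP at [0.177, -0.573, 0.244] pointing down, gripper open.
Joint ranges: [-2.96, 2.96], [-0.89, 2.26], [0.02, 2.5], [-1.34, 4.48], [0, 2.73], [-2.66, 2.66]. Speed limits (rad/s): [2.39, 2.39, 2.79, 3.14, 3.14, 3.14].

## Interface

Orientations are given as a rotation vector (axis times angle).
In Python, from plant import robot gives the robot as it stands.
- The arm moves only by the tool apply_moves, never from a script. Its arguments are lists of equal length, an entry for each row: "delta_pos": the shift along the tool's x, y, z in cm, a list of three; "twist": the turn about the tool's z in rad. A call has 1 to 8 rows; each row shifts and turns the commanded pose from where the row before left it, along the tool's axes as they then stand; what a row does not reach is not made up. A row lasts 1/8 s, in which the tool goes at most 62.5 mm and 10.7 degrees, less where a joint would pass 70% of its speed; a pose out of reach is approached as far as the arm can. A call with a gripper value outside its range is refused whole. "gripper" is the finger opening in cm, from 0 to 9.3, set as the call begins (left out, the last holds). The fingers move at their own pace and stop on an object; "squeeze" is the grip in N (left out, the last holds). Time passes only in rows, so rows that do not move let the fingers close. It gives the time, the measured TCP pose, the force, the opening and the grip force at its end, in the units of the state.
- robot.read_state(): the state, without advancing time (a new reading comes with each control period).
- robot.read_camera(name): name is "scene" or "top" or "wrist"; returns a dict with "frame" (384x512x3 uint8, red, green, blue), "vertical_fov" (degrees; the focal length in pixels is half the picture's height over the tangent of half this angle, whatever the lens; pixels are square), "cx", "cy" (the principal point, pixels), "R" (3x3) and "t" (3): a world point X has camera coordinates R X + t. Camera axes: x right, y down, z forward; pixel columns grow to the right and rows downward; lengths in m; the calibration is good to about 2 mm. A picture is of the moment at which its call begins. There is no depth.
- robot.close_job(): hands the job in; it is judged then, once.
The state is a dict: "t": time; "q": joint angles; "dq": joint speeds; "joint_torque": joint torques, N m; "tool_pos": TCP position; "orientation": TCP orientation; "force": force on the tool from outside, world axes, zero at the start; "wrist_torque": the same for the moment, N m; "opening": finger opening in m; "gripper_force": force on a finger pad.
Only numpy, scipy, OpenCV 4.12 (cv2) and the standard library are available. Lean on these libraries where they do the work, as an engineer would, in place of code of your own. Each camera call takes 0.05 s, during which the arm holds its last target. There are 200 camera calls.

## Task

Put the three white stir bars away: pull the drawer with the yellow handle open, pick up the steel dish and tip it, spout down, to about 45 degrees low over the open drawer until all three bars have slid in, then set the dish back down level on the worktop and push the drawer fully shut. Do not pick the bars out one by one, leave the drawer with the blue handle shut and do not disturb the other things on the bench.

Things in the scene. Friction and masses are not known exactly. Their poses are not given: they have to be found in the camera images.
- cabinet: white two-drawer bench cabinet, fixed, 140 deep (x) x 196 wide (y) x 78 high, black rubber mat on top. Origin: centre of its underside, on the worktop. x points to its back, y to its left, z up; its two equal drawers slide out of its front, along -x, side by side, 48 left and right of the middle; which colour is on which side varies.
- yellow_drawer (a joint): opening of the drawer with the yellow handle and yellow label, m: 0 shut, 0.10 fully open against its stop; it takes about 2 N to move and stays where it is left. It may start a few mm ajar.
- yellow_drawer_pull (a point): middle of the yellow handle: a level bar 10 thick and 76 long along the front (y), 48 above the worktop, 35 in front of the drawer front (92 wide, 10 to 70 above the worktop). Two posts 66 apart carry it; the gap behind the bar is 30 deep (x) and 58 wide, open above and below. Axes like the cabinet's.
- yellow_drawer_well (a point): point on the yellow drawer's inside floor, 45 behind the inside of its front, midway between its sides, 13 above the worktop; moves with the drawer. The well is 80 wide (y) and runs from -45 to +70 in x of this point; side walls reach 50 above the worktop, the front 70. Fully open, it is clear of the cabinet's top from -45 to +55. Axes like the cabinet's.
- blue_drawer (a joint): opening of the equal drawer with the blue handle and blue label, m: 0 shut; leave it shut.
- blue_drawer_pull (a point): middle of the blue handle, made like the yellow one
- dish: grey steel pouring dish, loose, 0.15 kg, 92 long (x) x 54 wide (y) x 26 high, walls and floor 3 thick, open above. Origin: centre of its underside. -x points to its spout: no end wall there, the floor rises at 20 degrees from x = -18 to the lip at x = -46, 13 high. Side walls flat, upright, parallel, 54 across outside, 26 high from x = -38 to 46.
- dish_lip (a point): middle of the dish's pouring lip: at (-46, 0, 13.5) in the dish's frame
- stir_bar_0: centre of a white stir bar, a slippery rod with rounded ends, 10 in diameter and 32 long along its own y axis; origin at its centre, 12 g; starts lying in the dish
- stir_bar_1: centre of a white stir bar, a slippery rod with rounded ends, 10 in diameter and 32 long along its own y axis; origin at its centre, 12 g; starts lying in the dish
- stir_bar_2: centre of a white stir bar, a slippery rod with rounded ends, 10 in diameter and 32 long along its own y axis; origin at its centre, 12 g; starts lying in the dish
- wash_bottle: bystander, to be left alone: white wash bottle with a blue cap and bent spout, 70x98x212; origin at the centre of its underside
- stopper_0: bystander, to be left alone: brown stopper, 32x32x25; origin at the centre of its underside
- marker: bystander, to be left alone: white marker pen with a red cap, 131x12x12, lying; origin at the centre of its underside
- weigh_boat: bystander, to be left alone: white plastic weighing boat, 60x60x15; origin at the centre of its underside
- beaker: bystander, to be left alone: small clear glass beaker, 52x50x47; origin at the centre of its underside
- vial_blue: bystander, to be left alone: sample vial with a blue cap, 22x22x48; origin at the centre of its underside
- vial_red: bystander, to be left alone: sample vial with a red cap, 22x22x48; origin at the centre of its underside
- forceps: bystander, to be left alone: steel forceps, 125x15x9, lying; origin at the centre of its underside

How it is judged:
On the way, in this order (a step that is already met when the one before it is completed fails the run):
1. the yellow drawer is pulled open at least 60 mm while the bars still lie in the dish (value of joint yellow_drawer above 0.06 m and x of stir_bar_0 in the frame of dish between -0.046 and 0.046 m and y of stir_bar_0 in the frame of dish between -0.027 and 0.027 m and z of stir_bar_0 in the frame of dish between 0 and 0.026 m and x of stir_bar_1 in the frame of dish between -0.046 and 0.046 m and y of stir_bar_1 in the frame of dish between -0.027 and 0.027 m and z of stir_bar_1 in the frame of dish between 0 and 0.026 m and x of stir_bar_2 in the frame of dish between -0.046 and 0.046 m and y of stir_bar_2 in the frame of dish between -0.027 and 0.027 m and z of stir_bar_2 in the frame of dish between 0 and 0.026 m), for 0.2 s.
2. all three bars are in the open yellow drawer while the dish is tipped 30 to 65 degrees over it (value of joint yellow_drawer above 0.05 m and angle between dish's own z axis and vertical between 0.524 and 1.135 rad and horizontal distance between dish_lip and yellow_drawer_well below 0.09 m and x of stir_bar_0 in the frame of yellow_drawer_well between -0.047 and 0.073 m and y of stir_bar_0 in the frame of yellow_drawer_well between -0.042 and 0.042 m and z of stir_bar_0 in the frame of yellow_drawer_well between -0.002 and 0.035 m and x of stir_bar_1 in the frame of yellow_drawer_well between -0.047 and 0.073 m and y of stir_bar_1 in the frame of yellow_drawer_well between -0.042 and 0.042 m and z of stir_bar_1 in the frame of yellow_drawer_well between -0.002 and 0.035 m and x of stir_bar_2 in the frame of yellow_drawer_well between -0.047 and 0.073 m and y of stir_bar_2 in the frame of yellow_drawer_well between -0.042 and 0.042 m and z of stir_bar_2 in the frame of yellow_drawer_well between -0.002 and 0.035 m), for 0.1 s.
At the end, for the whole second after the job is handed in: All three stir bars lie inside the yellow drawer's well, that drawer is shut to within 5 mm and the blue one to within 12 mm, and the dish stands level (within 4 degrees) and still with its underside on the worktop (within 4 mm) (value of joint yellow_drawer below 0.005 m and value of joint blue_drawer below 0.012 m and x of stir_bar_0 in the frame of yellow_drawer_well between -0.047 and 0.073 m and y of stir_bar_0 in the frame of yellow_drawer_well between -0.042 and 0.042 m and z of stir_bar_0 in the frame of yellow_drawer_well between -0.002 and 0.035 m and x of stir_bar_1 in the frame of yellow_drawer_well between -0.047 and 0.073 m and y of stir_bar_1 in the frame of yellow_drawer_well between -0.042 and 0.042 m and z of stir_bar_1 in the frame of yellow_drawer_well between -0.002 and 0.035 m and x of stir_bar_2 in the frame of yellow_drawer_well between -0.047 and 0.073 m and y of stir_bar_2 in the frame of yellow_drawer_well between -0.042 and 0.042 m and z of stir_bar_2 in the frame of yellow_drawer_well between -0.002 and 0.035 m and angle between dish's own z axis and vertical below 0.07 rad and height (world z) of dish between -0.004 and 0.004 m and linear speed of dish below 0.02 m/s); the robot touches nothing.
It fails at once if a stir bar is thrown or dropped from high up (faster than 1.8 m/s) (linear speed of any of stir_bar_0, stir_bar_1, stir_bar_2 above 1.8 m/s).
It fails at once if a stir bar is handled with the fingers (more than 1 N) (contact force between the fingers and stir_bar_0 above 1 N or contact force between the fingers and stir_bar_1 above 1 N or contact force between the fingers and stir_bar_2 above 1 N).
It fails at once if the dish is tipped past 75 degrees (angle between dish's own z axis and vertical above 1.31 rad).
It fails at once if the blue drawer is pulled open (more than 30 mm) (value of joint blue_drawer above 0.03 m).
It fails at once if another thing on the bench is shifted by more than 25 mm (distance of any of wash_bottle, stopper_0, marker, weigh_boat, beaker, vial_blue, vial_red, forceps from where it was at the start of the episode above 0.025 m).
It also fails if it takes over 72 s, if anything falls off the work surface, if the arm or the gripper's body presses on something with over 40 N, if the wrist force passes 120 N, or if a joint passes its speed limit or range.

## Working session

There is one attempt and no reset: what is moved stays moved. The work goes in short steps, Python scripts to look and compute and a tool call to move; the robot and the scene stay as the last step left them, time stands still between calls to the robot, and variables do not carry over. Pictures are saved under pics/ and viewed, at most 10 in all, crops included, and the job is handed in when it is done.

Besides the shell and the picture viewer there is one more tool, called after "Call:" as name(argument=value, ...) on one line, values as JSON. apply_moves: Moves the arm, as the interface text tells. Its arguments: {"type":"object","properties":{"delta_pos":{"type":"array"},"twist":{"type":"array"},"gripper":{"type":"number"},"squeeze":{"type":"number"}},"required":["delta_pos","twist"]}

```bash
mkdir -p pics; ls; python3 - <<'E'
from plant import robot
import cv2,numpy as np,pickle
s=robot.read_state();print(s,robot.tips_ahead)
D={}
for n in("scene","top"):
    c=robot.read_camera(n);D[n]=c
    cv2.imwrite(f"pics/{n}0.png",cv2.resize(c["frame"][:,:,::-1],(800,600),interpolation=cv2.INTER_CUBIC))
    print(n,c["vertical_fov"],c["cx"],c["cy"],c["R"],c["t"])
pickle.dump(D,open("cam0.pkl","wb"))
E
```

```text
pics
{'t': 0.0, 'q': array([-1.35738994e+00,  1.31183234e-01,  1.48924313e+00, -2.30325119e-05,
        1.52298663e+00, -8.53862198e-02]), 'dq': array([-4.98623432e-04,  9.50374263e-05,  8.66785598e-05, -9.57236052e-04,
        8.37369865e-04,  3.88256369e-04]), 'joint_torque': array([ 2.45134259e-03, -5.59834313e+01, -4.91756094e+01,  7.68467761e-02,
        3.51993064e-02, -1.66309728e-04]), 'tool_pos': array([ 0.17653334, -0.57291036,  0.24259407]), 'orientation': array([-3.10480361e+00, -4.67329951e-01,  2.18840763e-04]), 'force': array([ 0.49845145, -0.41660622,  0.52447655]), 'wrist_torque': array([-0.00564554,  0.03071524,  0.0330368 ]), 'gripper_force': 0.0, 'opening': 0.09301174317593791} 0.025
scene 52.77486948503035 254.9539716078912 191.71361964784265 [[-0.79284804 -0.60928209 -0.0129352 ]
 [-0.42283563  0.56526586 -0.70829693]
 [ 0.43886446 -0.55610237 -0.70579611]] [0.28191287 0.37263598 0.72328145]
top 45.13507175316285 259.79534482998776 190.10205214279986 [[ 6.70239521e-03 -9.99976755e-01  1.25216145e-03]
 [-9.95091696e-01 -6.79327373e-03 -9.87236981e-02]
 [ 9.87299095e-02 -5.84330222e-04 -9.95114096e-01]] [-0.19597475  0.52407969  1.16206215]
```

View pics/scene0.png

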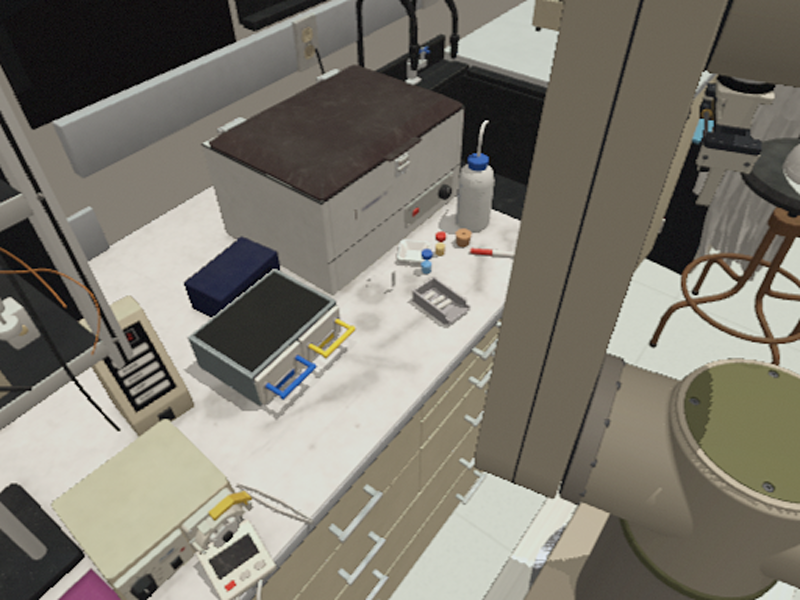

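View pics/top0.png

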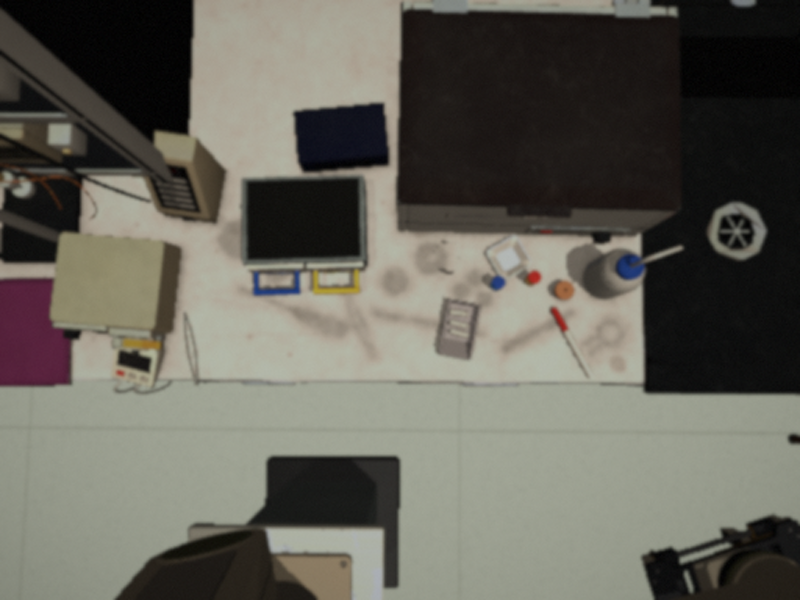

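The top view shows the blue handle at (277,283), the yellow handle at (335,283) and the dish at (458,328), with the vials, stopper and marker to its right. I'll enlarge the working region and get metric values.

```bash
cat > h.py <<'E'
import numpy as np,cv2,pickle
def K(c):
    f=c["frame"].shape[0]/2/np.tan(np.radians(c["vertical_fov"])/2);return f
def unproj(c,uv,z):
    f=K(c);d=np.array([(uv[0]-c["cx"])/f,(uv[1]-c["cy"])/f,1.]);R,t=np.array(c["R"]),np.array(c["t"])
    o=-R.T@t;d=R.T@d;return o+d*(z-o[2])/d[2]
def proj(c,X):
    p=np.array(c["R"])@X+c["t"];return K(c)*p[:2]/p[2]+[c["cx"],c["cy"]]
def crop(c,u0,v0,w,h,s):
    return cv2.resize(c["frame"][v0:v0+h,u0:u0+w,::-1],None,fx=s,fy=s,interpolation=cv2.INTER_CUBIC)
E
python3 - <<'E'
from h import *
D=pickle.load(open("cam0.pkl","rb"));c=D["top"]
cv2.imwrite("pics/z1.png",crop(c,150,105,200,130,4))
cv2.imwrite("pics/z2.png",crop(D["scene"],115,120,200,150,4))
E
```

```text
(no output)
```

View pics/z1.png

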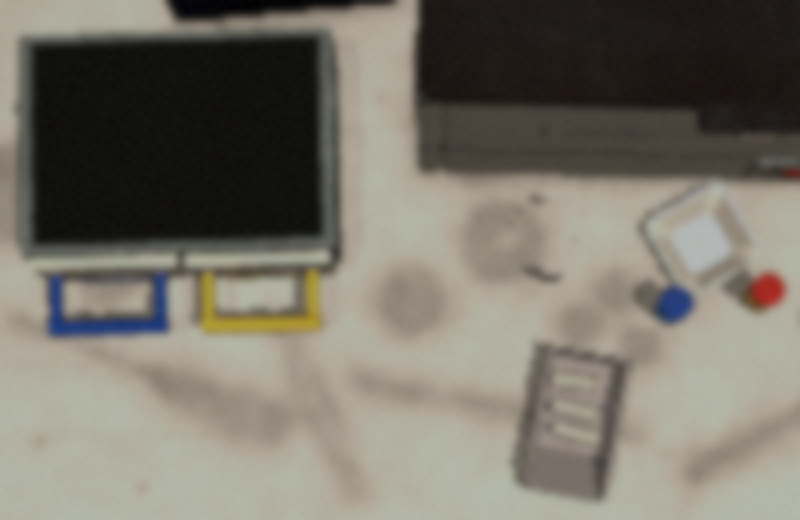

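View pics/z2.png

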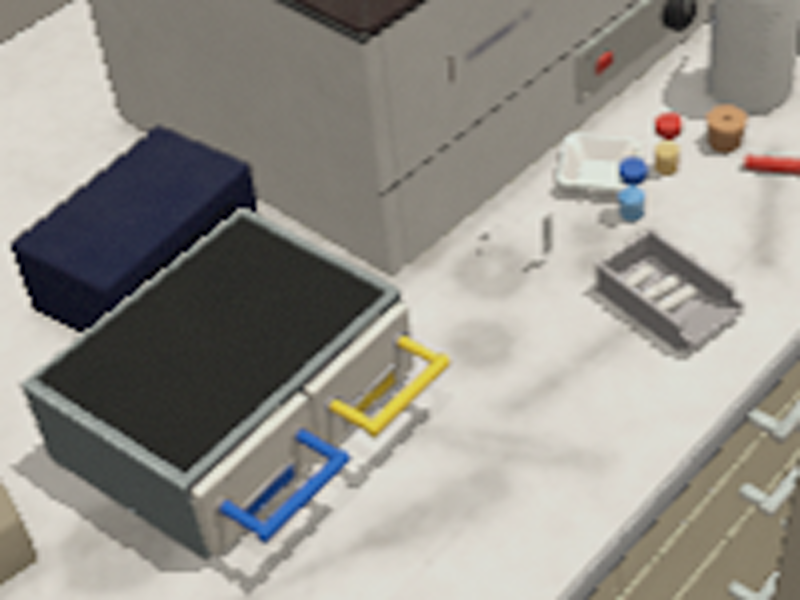

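Close-ups: in z1 the yellow bar centre is at (261,323) and the dish's back corners are at (535,345) and (628,360). Its spout end (520,485)-(605,497) faces the robot, and the bars lie across its back part. The beaker is near (505,240).

```bash
python3 - <<'E'
from h import *
D=pickle.load(open("cam0.pkl","rb"));c=D["top"];s=D["scene"]
T=lambda u,v,z:unproj(c,((u+.5)/4+150-.5,(v+.5)/4+105-.5),z).round(4)
S=lambda u,v,z:unproj(s,((u+.5)/4+115-.5,(v+.5)/4+120-.5),z).round(4)
for n,a in dict(ybarL=(203,324,.053),ybarR=(320,322,.053),bbarL=(50,327,.053),bbarR=(168,325,.053),cabFL=(25,250,.078),cabFR=(335,245,.078),cabBL=(22,38,.078),cabBR=(330,34,.078),
 dBL=(535,345,.026),dBR=(628,360,.026),dFL=(519,484,.02),dFR=(605,497,.02),bar0=(578,378,.008),bar2=(573,434,.008),vb=(675,304,.048),vr=(767,290,.048),beaker=(505,240,.02)).items(): print(n,T(*a))
# scene
print("S ybar",S(375,428,.053),S(445,362,.053)); print("S dish back", S(598,268,.026),S(650,235,.026), "front lip",S(683,352,.013),S(740,305,.013))
# fit of dish: grey dark mask
f=c["frame"][105:235,150:350].astype(int)
g=cv2.cvtColor(c["frame"],cv2.COLOR_RGB2HSV)
m=np.zeros(c["frame"].shape[:2],np.uint8);m[188:232,275:310]=(g[188:232,275:310,2]<150)
n,l,st,ce=cv2.connectedComponentsWithStats(m);i=1+st[1:,4].argmax()
print(st[i],ce[i]); pts=np.argwhere(l==i)[:,::-1].astype(np.float32);r=cv2.minAreaRect(pts);print(r,[unproj(c,p,.02).round(4) for p in cv2.boxPoints(r)])
# yellow / blue handle mask
for nm,lo,hi in(("y",20,35),("b",105,125)):
    m=cv2.inRange(g,(lo,120,80),(hi,255,255));m[:165]=0;m[195:]=0;m[:,:155]=0;m[:,235:]=0
    p=np.argwhere(m>0);print(nm,p.min(0),p.max(0),unproj(c,(p[:,1].min()-.5,p[:,0].max()+.5),.05),unproj(c,(p[:,1].max()+.5,p[:,0].max()+.5),.05))
E
```

```text
ybarL [ 0.533  -0.0429  0.053 ]
ybarR [ 0.5348 -0.1164  0.053 ]
bbarL [0.5305 0.0532 0.053 ]
bbarR [ 0.5322 -0.0209  0.053 ]
cabFL [0.5755 0.0647 0.078 ]
cabFR [ 0.58   -0.1267  0.078 ]
cabBL [0.7092 0.0704 0.078 ]
cabBR [ 0.7131 -0.1219  0.078 ]
dBL [ 0.5238 -0.2531  0.026 ]
dBR [ 0.5145 -0.3128  0.026 ]
dFL [ 0.4348 -0.2433  0.02  ]
dFR [ 0.4268 -0.2984  0.02  ]
bar0 [ 0.5042 -0.2821  0.008 ]
bar2 [ 0.4677 -0.2788  0.008 ]
vb [ 0.5483 -0.3404  0.048 ]
vr [ 0.5576 -0.3987  0.048 ]
beaker [ 0.5928 -0.2338  0.02  ]
S ybar [ 0.532  -0.0442  0.053 ] [ 0.5333 -0.1113  0.053 ]
S dish back [ 0.5231 -0.2605  0.026 ] [ 0.5135 -0.3097  0.026 ] front lip [ 0.437  -0.2404  0.013 ] [ 0.4305 -0.3005  0.013 ]
[278 188  32  43 866] [292.31293303 209.46420323]
((292.24114990234375, 206.66470336914062), (27.65863609313965, 43.71148681640625), 12.52880859375) [array([ 0.4363, -0.2295,  0.02  ]), array([ 0.5466, -0.2536,  0.02  ]), array([ 0.5315, -0.3235,  0.02  ]), array([ 0.4214, -0.2987,  0.02  ])]
y [173 200] [187 229] [ 0.52857114 -0.04038618  0.05      ] [ 0.52908787 -0.11599811  0.05      ]
b [174 163] [187 190] [0.52793397 0.0528515  0.05      ] [ 0.52841614 -0.01770502  0.05      ]
```

Call:
apply_moves(delta_pos=[[3,-2.3,0.5],[3,-2.3,0.5],[3,-2.3,0.5],[3,-2.3,0.5],[3,-2.3,0.5],[3,-2.3,0.5],[3,-2.3,0.5],[3,-2.3,0.5]], twist=[0,0,0,0,0,0,0,0], gripper=2.4)

```text
t: 1.1
tool_pos: [0.3523, -0.3256, 0.2031]
orientation: [-3.106, -0.467, 0.0]
force: [0.5, -0.5, 0.6]
opening: 0.0243
gripper_force: 0.0
```

Call:
apply_moves(delta_pos=[[3,-2.3,0.5],[3,-2.3,0.5],[3,-2.3,0.5],[3,-2.3,0.5],[3,-2.3,0.5],[3,-2.3,0.5],[3,-2.3,0.5],[3,-2.3,0.5]], twist=[0,0,0,0,0,0,0,0])

```text
t: 2.1
tool_pos: [0.5274, -0.0792, 0.1631]
orientation: [-3.106, -0.468, 0.001]
force: [0.8, -0.9, -0.3]
opening: 0.0239
gripper_force: 0.0
```

Call:
apply_moves(delta_pos=[[0,0,0],[0,0,0],[0,0,0],[0,0,0],[0,0,0],[0,0,0],[0,0,0],[0,0,0]], twist=[-0.1625,-0.1625,-0.1625,-0.1625,-0.1625,-0.1625,-0.1625,-0.1625])

```text
t: 3.1
tool_pos: [0.5267, -0.0803, 0.1632]
orientation: [-2.184, -2.258, 0.001]
force: [0.3, -0.0, -0.2]
opening: 0.0242
gripper_force: 0.0
```

```bash
cat >> h.py <<'E'
from scipy.spatial.transform import Rotation as Ro
from plant import robot
def to(target,head,name=""):
    s=robot.read_state();R=Ro.from_rotvec(s["orientation"]).as_matrix()
    h=np.arctan2(R[1,0],R[0,0]);print(name,"t",round(s["t"],2),"pos",s["tool_pos"].round(4),"head",round(h,3),"delta_cm(tool)",(100*R.T@(np.array(target)-s["tool_pos"])).round(2),"twist",round(h-head,3),"F",s["force"].round(1),"open",round(s["opening"],4),"q6",s["q"][5].round(2))
E
python3 - <<'E'
from h import *
to((.533,-.079,.054),1.599)
c=robot.read_camera("wrist");cv2.imwrite("pics/w1.png",c["frame"][:,:,::-1])
for n,X in dict(bar=(.533,-.079,.053),barL=(.533,-.041,.053),barR=(.533,-.117,.053)).items():print(n,proj(c,np.array(X)).round())
pickle.dump(c,open("w1.pkl","wb"))
E
```

```text
t 3.1 pos [ 0.5267 -0.0803  0.1632] head 1.604 delta_cm(tool) [ 0.11  0.64 10.91] twist 0.005 F [ 0.3 -0.  -0.2] open 0.0242 q6 -0.28
bar [260. 198.]
barL [262. 156.]
barR [259. 237.]
```

View pics/w1.png

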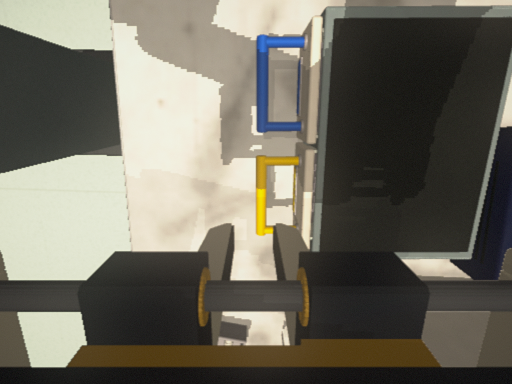

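The wrist view shows the yellow bar at column 261, rows 156–236, within 1–2 mm of the prediction. I'll descend astride it, grip and pull.

Call:
apply_moves(delta_pos=[[0.1,0.7,0],[0,0,2],[0,0,2],[0,0,2],[0,0,2],[0,0,1.5],[0,0,1.4],[0,0,0]], twist=[0,0,0,0,0,0,0,0])

```text
t: 4.15
tool_pos: [0.5332, -0.079, 0.0534]
orientation: [-2.19, -2.25, 0.002]
force: [0.3, 0.7, 0.6]
opening: 0.0236
gripper_force: 0.0
```

Call:
apply_moves(delta_pos=[[0,0,0],[0,0,0],[0,0,0],[0,0,0]], twist=[0,0,0,0], gripper=0, squeeze=20)

```text
t: 4.65
tool_pos: [0.5343, -0.0794, 0.0555]
orientation: [2.19, 2.252, 0.0]
force: [-4.3, -0.1, 6.8]
opening: 0.0093
gripper_force: 20.0
```

```bash
python3 - <<'E'
from h import *
to((.434,-.082,.054),1.599)
c=pickle.load(open("w1.pkl","rb"))
print(unproj(c,(316,160),.078),unproj(c,(313,250),.078),unproj(c,(325,15),.078),unproj(c,(261.5,158),.053),unproj(c,(261.5,234),.053))
E
```

```text
t 4.65 pos [ 0.5343 -0.0794  0.0555] head 1.599 delta_cm(tool) [  0.02 -10.04   0.14] twist -0.0 F [-4.3 -0.1  6.8] open 0.0093 q6 -0.27
[ 0.57451406 -0.03904364  0.078     ] [ 0.57913249 -0.11656937  0.078     ] [0.57139294 0.06173355 0.078     ] [ 0.53256676 -0.04276439  0.053     ] [ 0.53556041 -0.11422709  0.053     ]
```

Call:
apply_moves(delta_pos=[[0,-0.6,0],[0,-1.2,0],[0,-1.4,0],[0,-1.4,0],[0,-1.4,0],[0,-1.4,0],[0,-1.2,0],[0,-0.6,0]], twist=[0,0,0,0,0,0,0,0])

```text
t: 5.65
tool_pos: [0.4419, -0.0827, 0.0554]
orientation: [2.189, 2.25, 0.0]
force: [2.7, -4.5, 5.7]
opening: 0.0092
gripper_force: 20.0
```

Call:
apply_moves(delta_pos=[[0,-0.2,0],[0,-0.2,0],[0,-0.2,0],[0,-0.1,0],[0,0,0]], twist=[0,0,0,0,0])

```text
t: 6.28
tool_pos: [0.4352, -0.0829, 0.0554]
orientation: [2.189, 2.25, -0.0]
force: [1.1, -6.1, 6.7]
opening: 0.0094
gripper_force: 20.0
```

```bash
python3 - <<'E'
from h import *
to((.434,-.082,.16),1.599)
E
```

```text
t 6.28 pos [ 0.4352 -0.0829  0.0554] head 1.599 delta_cm(tool) [  0.08  -0.1  -10.46] twist -0.0 F [ 1.1 -6.1  6.7] open 0.0094 q6 -0.33
```

Call:
apply_moves(delta_pos=[[0,0,0],[0,0,0],[0,0,0],[0,0,-1],[0,0,-2.5],[0,0,-3.5],[0,0,-3.5],[0,0,0]], twist=[0,0,0,0,0,0,0,0], gripper=2.4)

```text
t: 7.28
tool_pos: [0.4373, -0.0826, 0.1636]
orientation: [2.186, 2.248, 0.005]
force: [-0.0, 0.4, 0.2]
opening: 0.0242
gripper_force: 0.0
```

Call:
apply_moves(delta_pos=[[-3.9,0.8,0],[-3.9,0.8,0],[-3.9,0.8,0],[-3.9,0.8,0],[-3.9,0.8,0],[0,0,0],[0,0,0],[0,0,0]], twist=[0,0,0,0,0,0.17,0.17,0.17], gripper=7.5)

```text
t: 8.28
tool_pos: [0.4799, -0.2756, 0.1586]
orientation: [-2.691, -1.618, 0.001]
force: [0.7, -0.2, -0.4]
opening: 0.0751
gripper_force: 0.0
```

Call:
apply_moves(delta_pos=[[0,0,0],[0,0,0],[0,0,0],[0,0,0],[0,0,0],[0,0,0],[0,0,0],[0,0,0]], twist=[0.17,0.17,0.17,0.17,0.17,0.17,0.17,0.04])

```text
t: 9.28
tool_pos: [0.48, -0.2754, 0.1587]
orientation: [-3.133, 0.227, 0.002]
force: [-0.7, -0.7, 0.5]
opening: 0.0749
gripper_force: 0.0
```

```bash
python3 - <<'E'
from h import *
to((.479,-.2775,.031),-.145)
c=robot.read_camera("wrist");im=cv2.resize(c["frame"][:,:,::-1],(800,600),interpolation=cv2.INTER_CUBIC)
cv2.imwrite("pics/w2.png",im)
pickle.dump(c,open("w2.pkl","wb"))
a=-.145;Rz=np.array([[np.cos(a),-np.sin(a),0],[np.sin(a),np.cos(a),0],[0,0,1]])
for p in[(.046,.027,.026),(.046,-.027,.026),(-.038,.027,.026),(-.038,-.027,.026)]:print(p,(proj(c,np.array([.476,-.277,0])+Rz@p)*800/512).round())
c=robot.read_camera("top");cv2.imwrite("pics/t2.png",crop(c,150,105,200,130,4))
pickle.dump(c,open("t2.pkl","wb"))
E
```

```text
t 9.28 pos [ 0.48   -0.2754  0.1587] head -0.144 delta_cm(tool) [-0.05  0.23 12.77] twist 0.001 F [-0.7 -0.7  0.5] open 0.0749 q6 1.1
(0.046, 0.027, 0.026) [356. 230.]
(0.046, -0.027, 0.026) [446. 230.]
(-0.038, 0.027, 0.026) [359. 360.]
(-0.038, -0.027, 0.026) [442. 360.]
```

View pics/w2.png

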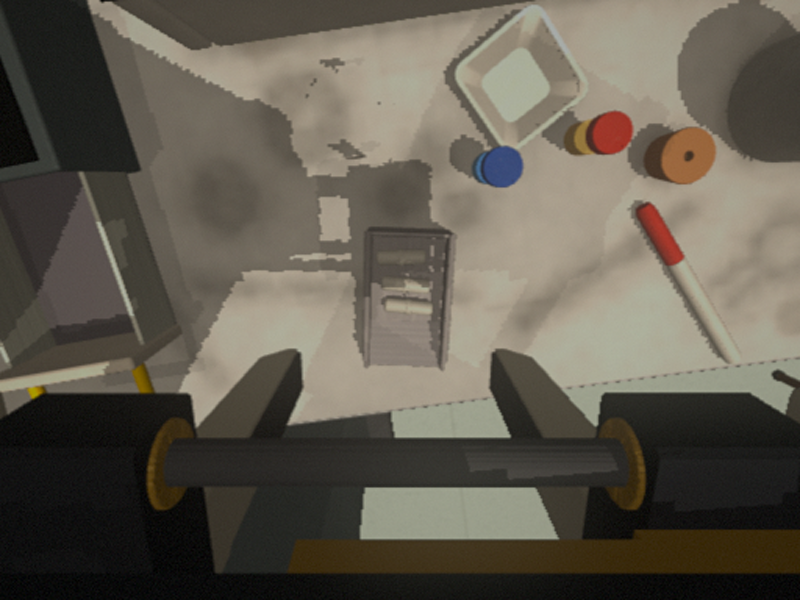

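The wrist view shows the dish's back rim corners at (366,229) and (455,233) and its lip corners at (364,366) and (445,368). That puts it about 4 mm further right than expected, so I'll refine the pose by a fit.

```bash
python3 - <<'E'
from h import *
from scipy.optimize import least_squares
c=pickle.load(open("w2.pkl","rb"))
M=np.array([(.046,.027,.026),(.046,-.027,.026),(-.046,.027,.014),(-.046,-.027,.014)]);O=np.array([(366,229),(455,233),(364,367),(445,369)])*512/800
def P(p):
    R=Ro.from_euler("z",p[2]).as_matrix();return np.array([proj(c,R@m+[p[0],p[1],0]) for m in M])
r=least_squares(lambda p:(P(p)-O).ravel(),[.476,-.277,-.145]);print(r.x.round(4),r.fun.round(1))
x=r.x;g=np.array([x[0],x[1]])+.003*np.array([np.cos(x[2]),np.sin(x[2])]);to((*g,.031),x[2])
# bar well
w=np.array([(112,0)])
E
```

```text
[ 0.4737 -0.2808 -0.176 ] [-0.2  1.5  0.2  0.8  0.6 -1.5 -0.6 -1.3]
 t 9.38 pos [ 0.48   -0.2754  0.1588] head -0.142 delta_cm(tool) [-0.23  0.64 12.78] twist 0.034 F [-0.4 -0.3  0.4] open 0.0749 q6 1.1
```

View pics/t2.png

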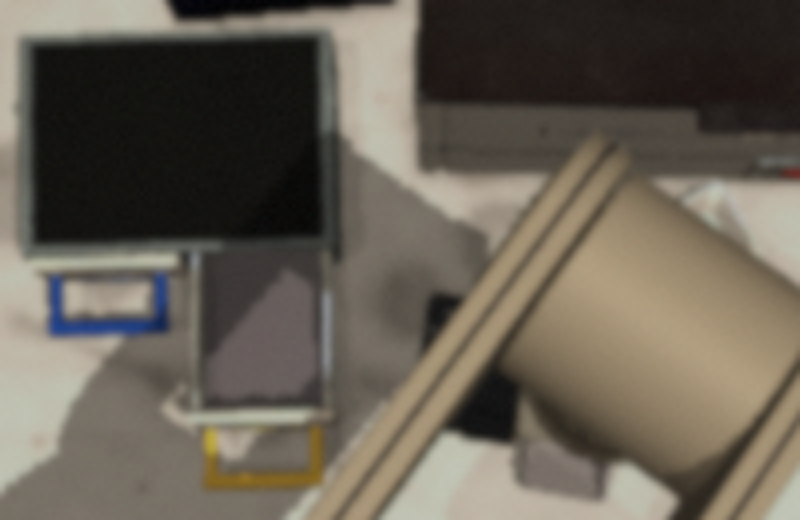

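The drawer is open; its well is at about (262,330) in this crop and the blue drawer is still shut. I'll descend on the dish.

Call:
apply_moves(delta_pos=[[-0.2,0.5,0],[0,0,2.5],[0,0,2.5],[0,0,2.5],[0,0,2],[0,0,1.8],[0,0,1.5],[0,0,0]], twist=[0.03,0,0,0,0,0,0,0])

```text
t: 10.38
tool_pos: [0.477, -0.2799, 0.0303]
orientation: [-3.129, 0.268, 0.003]
force: [0.2, 1.1, -1.0]
opening: 0.0747
gripper_force: 0.0
```

Call:
apply_moves(delta_pos=[[0,0,0],[0,0,0],[0,0,0],[0,0,0],[0,0,0]], twist=[0,0,0,0,0], gripper=4.5, squeeze=20)

```text
t: 11.0
tool_pos: [0.4784, -0.281, 0.0325]
orientation: [3.129, -0.269, 0.002]
force: [-1.0, -0.1, 5.9]
opening: 0.0539
gripper_force: 20.0
```

```bash
python3 - <<'E'
from h import *
to((.548,-.079,.111),.033)
E
```

```text
t 11.0 pos [ 0.4784 -0.281   0.0325] head -0.171 delta_cm(tool) [  3.42 -21.08  -7.86] twist -0.204 F [-1.  -0.1  5.9] open 0.0539 q6 1.12
```

Call:
apply_moves(delta_pos=[[0,0,-0.5],[0,0,-1],[0,0,-1.5],[0,0,-1.8],[0,0,-1.8],[0,0,-1.5],[0,0,-1],[0,0,-0.5]], twist=[0,0,0,0,0,0,0,0])

```text
t: 12.0
tool_pos: [0.478, -0.2806, 0.1284]
orientation: [3.13, -0.269, 0.001]
force: [-0.8, -0.3, -2.1]
opening: 0.0535
gripper_force: 20.0
```

```bash
python3 - <<'E'
from h import *
to((.510,-.079,.13),.033)
c=robot.read_camera("scene");p=proj(c,np.array([.478,-.281,.1]));print(p)
d=crop(c,int(p[0])-50,int(p[1])-40,100,80,6)
w=cv2.resize(robot.read_camera("wrist")["frame"][100:292,128:384,::-1],None,fx=2.5,fy=2.5)[:480,:]
cv2.imwrite("pics/s3.png",cv2.resize(np.hstack([d,w]),(800,310)))
E
```

```text
t 12.0 pos [ 0.478  -0.2806  0.1284] head -0.171 delta_cm(tool) [ -0.28 -20.41  -0.17] twist -0.204 F [-0.8 -0.3 -2.1] open 0.0535 q6 1.12
[282.62638817 169.24449299]
```

View pics/s3.png

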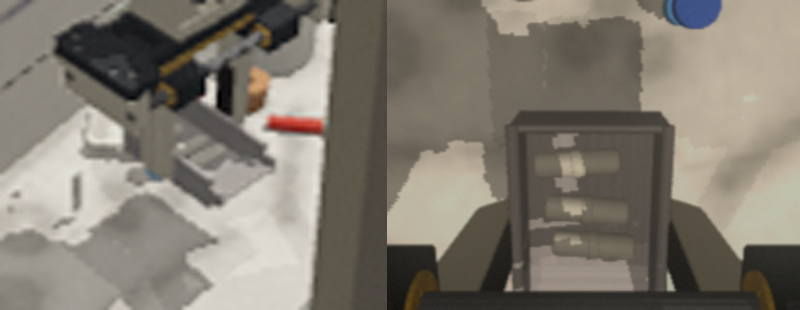

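The dish hangs level with all three bars in it. The tool can't tilt, so I'll tip the dish by lowering its rear underside onto the cabinet's top front edge.

Call:
apply_moves(delta_pos=[[0.2,-1.2,0],[0.4,-2.4,0],[0.4,-2.4,0],[0.4,-2.4,0],[0.4,-2.4,0],[0.4,-2.4,0],[0.4,-2.4,0],[0.4,-2.4,0]], twist=[0,0,0,0,0,0,0,0])

```text
t: 13.1
tool_pos: [0.5378, -0.1065, 0.1268]
orientation: [-3.13, 0.268, 0.002]
force: [-0.7, -0.4, -2.5]
opening: 0.0537
gripper_force: 20.0
```

Call:
apply_moves(delta_pos=[[0.3,-2,0],[0.1,-1,0],[0,0,0],[0,0,0],[0,0,0],[0,0,0],[0,0,0]], twist=[0,0,-0.05,-0.05,-0.05,-0.05,0])

```text
t: 13.98
tool_pos: [0.5469, -0.0795, 0.1274]
orientation: [3.141, 0.044, -0.001]
force: [-0.0, -0.4, -1.7]
opening: 0.0538
gripper_force: 20.0
```

```bash
python3 - <<'E'
from h import *
to((.548,-.079,.111),.033)
E
```

```text
t 13.97 pos [ 0.5469 -0.0795  0.1274] head 0.028 delta_cm(tool) [ 0.11 -0.04  1.64] twist -0.005 F [-0.  -0.4 -1.7] open 0.0538 q6 1.31
```

Call:
apply_moves(delta_pos=[[0.1,0,0.5],[0,0,0.5],[0,0,0.4],[0,0,0.3],[0,0,0.3],[0,0,0.3],[0,0,0.3],[0,0,0.2]], twist=[0,0,0,0,0,0,0,0])

```text
t: 14.98
tool_pos: [0.5479, -0.0795, 0.1001]
orientation: [3.141, 0.045, -0.001]
force: [-4.1, -0.8, 5.1]
opening: 0.0537
gripper_force: 20.0
```

```bash
python3 - <<'E'
from h import *
to((.548,-.079,.087),.033)
c=robot.read_camera("scene");p=proj(c,np.array([.53,-.08,.08]));d=crop(c,int(p[0])-60,int(p[1])-55,120,105,5)
cv2.imwrite("pics/s4.png",d)
E
```

```text
t 14.97 pos [ 0.5479 -0.0795  0.1001] head 0.029 delta_cm(tool) [ 0.01 -0.05  1.31] twist -0.004 F [-4.1 -0.8  5.1] open 0.0537 q6 1.31
```

View pics/s4.png

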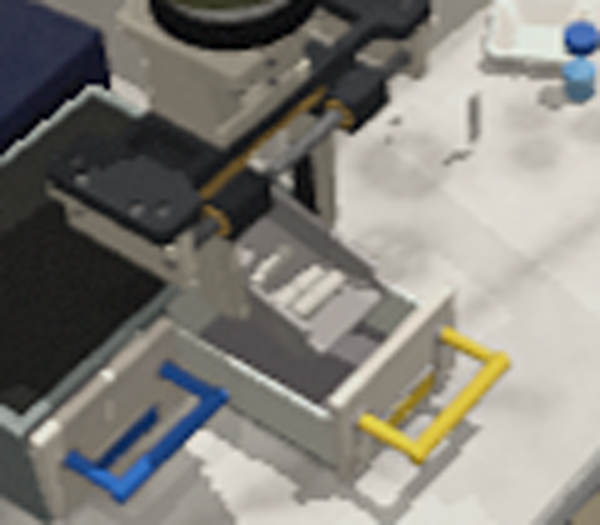

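The dish is tipped about 20°, its lip is over the well and the bars are gathering at the spout, so this works. Continue.

Call:
apply_moves(delta_pos=[[0,0,0.25],[0,0,0.25],[0,0,0.25],[0,0,0.25],[0,0,0.25],[0,0,0.1],[0,0,0],[0,0,0]], twist=[0,0,0,0,0,0,0,0])

```text
t: 16.02
tool_pos: [0.5489, -0.0795, 0.087]
orientation: [3.141, 0.045, 0.003]
force: [-2.0, 0.3, 5.7]
opening: 0.0538
gripper_force: 20.0
```

```bash
python3 - <<'E'
from h import *
to((.548,-.079,.087),.033)
c=robot.read_camera("scene");p=proj(c,np.array([.53,-.08,.08]));d=crop(c,int(p[0])-60,int(p[1])-55,120,105,5)
cv2.imwrite("pics/s5.png",d)
E
```

```text
t 16.02 pos [ 0.5489 -0.0795  0.087 ] head 0.029 delta_cm(tool) [-0.09 -0.05  0.  ] twist -0.004 F [-2.   0.3  5.7] open 0.0538 q6 1.31
```

View pics/s5.png

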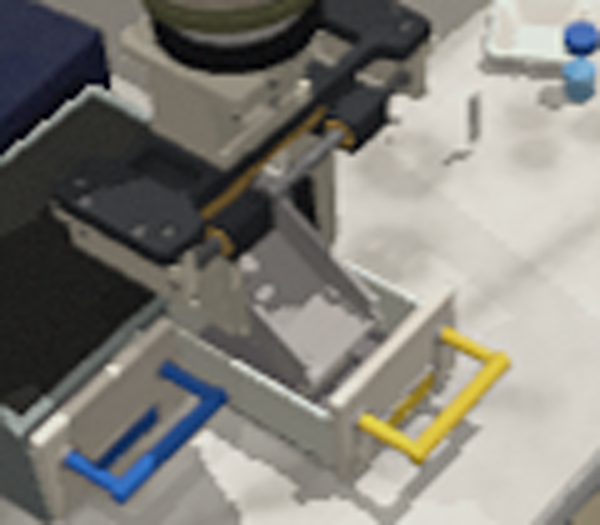

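The dish is at about 45° with its lip low in the well, and its lower half is empty. Two bright specks near its top are probably light falling through the gripper. I'll tip it slightly further and jiggle so that nothing stays behind, then check by pixel comparison, as my ten views are used up.

Call:
apply_moves(delta_pos=[[0,0,0.2],[0,0,0.1],[0,0.3,0],[0,-0.6,0],[0,0.6,0],[0,-0.3,0],[0,0,0],[0,0,0]], twist=[0,0,0,0,0,0,0,0])

```text
t: 17.08
tool_pos: [0.5479, -0.0797, 0.0832]
orientation: [3.141, 0.045, -0.001]
force: [-4.5, -1.7, 4.3]
opening: 0.0536
gripper_force: 20.0
```

```bash
python3 - <<'E'
from h import *
to((.548,-.079,.128),.033)
c=robot.read_camera("wrist");pickle.dump(c,open("w5.pkl","wb"))
R=np.array(c["R"]);print("cam at",(-R.T@c["t"]).round(3))
g=cv2.cvtColor(c["frame"],cv2.COLOR_RGB2GRAY)
# dish pose: pivot P, tilt
th=np.radians(50);Pt=np.array([.548,-.0795,.0675]);a=.03
Ry=Ro.from_euler("zy",[a,-th]).as_matrix()
f=lambda x,y,z:proj(c,Pt+Ry@(np.array([x,y,z])-[.004,0,.016]))
# rectified dish floor patch 0.5 mm/px at bar height z=8mm
import itertools
src=np.float32([f(.043,.024,.003),f(.043,-.024,.003),f(-.018,-.024,.003),f(-.018,.024,.003)]);print(src.round())
H=cv2.getPerspectiveTransform(src,np.float32([[0,0],[12,0],[12,15],[0,15]]))
print(cv2.warpPerspective(g,H,(12,15)))
E
```

```text
t 17.07 pos [ 0.5479 -0.0797  0.0832] head 0.029 delta_cm(tool) [ 0.01 -0.06 -4.48] twist -0.004 F [-4.5 -1.7  4.3] open 0.0536 q6 1.31
cam at [ 0.623 -0.076  0.224]
[[205. 196.]
 [304. 197.]
 [291. 233.]
 [220. 232.]]
[[107 107 106 104 104 104 103 114 101 102 103 104]
 [105 103 104 104 104 103 104 133 131 106 105 105]
 [105 104 104 104 103 104 103 131 132 103 104 105]
 [103 103 102 102 102 101 100 131 131 102 103 105]
 [102 104 103 104 103 104 104 132 134 104 104 105]
 [107 107 106 106 105 104 105 135 134 104 106 106]
 [107 107 106 106 106 106 106 135 137 117 108 110]
 [106 107 107 106 106 106 106 136 136 131 106 107]
 [104 106 105 105 105 104 105 134 135 134 106 107]
 [106 107 106 107 106 106 105 137 136 136 107 107]
 [106 106 106 106 105 107 105 132 135 136 107 108]
 [107 106 107 107 107 107 107 129 136 136 108 109]
 [107 107 106 106 107 107 106 114 135 135 107 106]
 [106 107 108 107 108 108 106 113 137 137 127 108]
 [109 111 111 110 110 110 110 115 148 151 147 112]]
```

```bash
python3 - <<'E'
from h import *
c=robot.read_camera("scene");pickle.dump(c,open("s6.pkl","wb"))
g=c["frame"]
th=np.radians(50);Pt=np.array([.548,-.0795,.0675])
Ry=Ro.from_euler("zy",[.03,-th]).as_matrix()
f=lambda x,y,z:proj(c,Pt+Ry@(np.array([x,y,z])-[.004,0,.016]))
src=np.float32([f(.043,.024,.003),f(.043,-.024,.003),f(-.018,-.024,.003),f(-.018,.024,.003)]);print(src.round())
H=cv2.getPerspectiveTransform(src,np.float32([[0,0],[12,0],[12,15],[0,15]]))
w=cv2.warpPerspective(g,H,(12,15));print(w.mean(2).astype(int));print((w[:,:,0].astype(int)-w[:,:,2]))
# reference: bar white & dish in first picture
D=pickle.load(open("cam0.pkl","rb"))["scene"]["frame"];print("bar0",D[120+275//4,115+640//4],"floor",D[120+310//4,115+700//4])
E
```

```text
[[194. 205.]
 [207. 194.]
 [221. 213.]
 [209. 224.]]
[[ 33  32  29  39  44  37  40  40  41  41  42  40]
 [ 97  65  52  66  84  55  37  41  39  39  40  37]
 [ 84  62  66  68  80  76  35  40  40  40  36  37]
 [ 69  72  64  62  73  74  29  29  28  28  28  28]
 [107 108 105  82  60  44  26  25  26  24  26  24]
 [107 109 106  93  49  43  47  28  29  29  20  16]
 [108 105 103 109 116 144 152 102 100 101  93  93]
 [109 106 117 116 127 153 148 115 106 107 105 104]
 [107 105 110 107 107 116 112 104 105 106 105 103]
 [104 104 105 104 103 103 103 104 105 105 105 105]
 [105 105 101 110 113 115 106 105 105 104 104 104]
 [104 103  92 132 146 153 134 103 105 105 104 105]
 [106  93  91 147 108 108 115 103 105 104 104 104]
 [ 97  87  90 151 104 100 102 103 105 104 104 104]
 [ 84  85  88 154 151 154 137 107 104 103 103 104]]
[[-2 -2 -4 16 19  0 -2 -3 -2 -1  3  3]
 [13  4  2 21 56 23 -6 -3 -4 -4 -4 -4]
 [ 8  1  0  0 29 53 -5 -4 -4 -3 -5 -3]
 [ 7  8  4 12 33 56  0 -1 -3 -2 -3 -2]
 [17 17 17 23 43 23 -3 -1 -1 -4 -3 -3]
 [17 17 16 14  6  0  0 -3 -1 -1 -3 -1]
 [18 17 17 17 16 11 11  7  9  6  7  7]
 [17 17 18 17 14 11 10  9  8  8  8  8]
 [17 17 17 14  9  9  8  7  9  7  8  8]
 [17 17 16 10  8  7  8  7  8  7  7  9]
 [15 16 13  8  9  8  8  8  8  7  8  8]
 [17 16  9  8 10 10 10  8  8  7  7  8]
 [16 10  6 10  9  8  8  8  7  8  7  8]
 [11  7  5 10  6  8  7  7  9  8  7  8]
 [ 5  6  4 11  9 11 11  8  7  8  8  7]]
bar0 [221 216 204] floor [169 163 159]
```

Call:
apply_moves(delta_pos=[[0,0,-0.5],[0,0,-1],[0,0,-1.3],[0,0,-1.3],[0,0,-1.3],[0,0,-1],[0,0,-0.5],[0,0,0]], twist=[0,0,0,0,0,0,0,0])

```text
t: 18.18
tool_pos: [0.5483, -0.0794, 0.1525]
orientation: [3.141, 0.045, 0.001]
force: [-0.7, -0.3, -1.1]
opening: 0.0539
gripper_force: 20.0
```

Call:
apply_moves(delta_pos=[[-0.5,1.3,0],[-1.1,2.9,0],[-1.2,3.1,0],[-1.2,3.1,0],[-1.2,3.1,0],[-1.2,3.1,0],[-0.8,2.2,0],[-0.4,1.1,0]], twist=[0,0,0,0,0,0,0,0])

```text
t: 19.18
tool_pos: [0.4766, -0.2819, 0.1515]
orientation: [-3.141, -0.043, 0.002]
force: [0.4, 0.8, -1.5]
opening: 0.0538
gripper_force: 20.0
```

```bash
python3 - <<'E'
from h import *
to((.478,-.281,.06),-.171)
c=robot.read_camera("scene");d=robot.read_camera("top");pickle.dump((c,d),open("s7.pkl","wb"))
for n,k in(("scene",c),("top",d)):
    R=Ro.from_euler("z",.033).as_matrix();W=np.array([.524,-.079,.013])
    f=lambda x,y:proj(k,W+R@[x,y,.005])
    src=np.float32([f(.055,.04),f(.055,-.04),f(-.045,-.04),f(-.045,.04)])
    H=cv2.getPerspectiveTransform(src,np.float32([[0,0],[20,0],[20,25],[0,25]]))
    w=cv2.warpPerspective(k["frame"],H,(20,25));print(n,"\n",w.mean(2).astype(int))
E
```

```text
t 19.18 pos [ 0.4766 -0.2819  0.1515] head 0.027 delta_cm(tool) [ 0.15 -0.08  9.15] twist 0.198 F [ 0.4  0.8 -1.5] open 0.0538 q6 0.92
scene 
 [[117 120 121 118 155 117  89  90  90  90  89  91  91  90  90  91  90  91
   90  96]
 [118 120 121 120 146 126  88  89  90  90  91  90  90  89  89  90  90  90
   90  95]
 [117 121 120 119 140 110  88  90  89  89  91  90  91  91  89  92  90  89
   89  92]
 [111 120 121 119 139 109  88  90  91  90  90  91  90  89 100 123 108  88
   89  96]
 [112 121 120 119 141 123  88  90  90  90  90  90  89 107 130 136 131  95
   88  95]
 [ 98 118 121 120 147 118  88  90  90  91  90  89  90 122 135 135 134 124
   87  94]
 [ 99 120 120 118 143 111  88  90  90  89  89 109 120 135 135 134 135 122
   88  98]
 [110 121 120 119 137 118  88  90  90  90  93 127 136 134 134 134 134 129
   92  94]
 [121 121 119 120 146 120  88  91  89  98 124 136 135 134 134 135 134 124
   87  94]
 [120 120 120 119 143 112  89  90 102 129 134 134 134 134 133 134 134 115
   88  96]
 [120 120 120 119 140 122  87  88 117 135 134 133 133 134 133 134 135 120
   89  95]
 [121 121 120 121 146 
[... 2600 characters left out ...]
  98  98
   88 101]
 [ 58  55  73  91  96  98  97  98  99 100 100 100 102 101  99  98  97  98
   87 101]
 [ 60  64  84  95  97  97  97  97  97  97  98  98  98  97  97  97  97  96
   87  94]
 [ 65  78  90  96  97  97  97  97  98 101 101 100 100  98  98  98  98  97
   86  91]
 [ 70  83  91  96  96 103 116 120 122 127 125 125 124 108  98  99  98  97
   84  91]
 [ 73  81  86  94  97 119 153 161 162 164 163 163 158 125  97  95  96  91
   76  91]
 [ 72  71  71  81  86 106 134 143 146 149 154 154 145 112  85  79  80  75
   67  89]
 [ 70  60  61  66  69  73  83  96 100 104 109 109 102  89  75  65  62  60
   60  81]
 [ 98  93  95  97  98 102 112 123 126 126 125 121 119 117 108  98  96  95
   93  98]]
```

```bash
python3 - <<'E'
from h import *
k=robot.read_camera("wrist");R=Ro.from_euler("z",.033).as_matrix();W=np.array([.524,-.079,.013])
print((-np.array(k["R"]).T@k["t"]).round(3))
f=lambda x,y:proj(k,W+R@[x,y,.005])
src=np.float32([f(.055,.04),f(.055,-.04),f(-.045,-.04),f(-.045,.04)]);print(src.round())
H=cv2.getPerspectiveTransform(src,np.float32([[0,0],[20,0],[20,25],[0,25]]))
print(cv2.warpPerspective(k["frame"],H,(20,27)).mean(2).astype(int))
c,d=pickle.load(open("s7.pkl","rb"))
E
```

```text
[ 0.552 -0.278  0.292]
[[-19.  73.]
 [ 72.  73.]
 [ 90. 183.]
 [  8. 183.]]
[[  0   0   0   0  11  54  54  54  54  53  55  54  55  56  55  91  64  62
   61  59]
 [  0   0   0   0  54  54  53  56  54  56  56  56  55  56  57  92  64  62
   61  61]
 [  0   0   0   0  52  55  54  55  54  55  55  56  55  55  56  89  63  62
   61  61]
 [  0   0   0   0  54  54  55  54  54  56  56  56  56  55  56  87  64  62
   63  62]
 [  0   0   0   4  54  54  55  54  55  57  56  56  53  57  56  93  65  62
   63  62]
 [  0   0   0  48  54  54  55  57  55  56  56  55  56  57  77 103  67  64
   63  61]
 [  0   0   0  50  54  55  55  56  57  56  56  56  56  64  89 104  70  64
   63  63]
 [  0   0   0  49  56  54  55  55  55  57  55  56  72  90  90 135  96  76
   72  76]
 [  0   0   0  50  56  55  55  56  56  57  57  63  90  90  91 135  90  79
   80  79]
 [  0   0  46  52  55  55  55  54  56  57  59  90  89  90  90 129  88  79
   80  80]
 [  0   0  48  51  56  54  56  57  57  61  90  90  90  90  90 127  91  80
   81  81]
 [  0   0  49  53  56  56  56  56  56  89  90  89  91  91  91 134 100  80
   81  81]
 [  
[... 571 characters left out ...]
 101  81
   83  82]
 [ 62  62  82  82  89  89  89  90  89  90  91  92  92  92  92 127 100  83
   81  82]
 [ 78  79  83  84  90  90  70  53  57  77  65  72  64  62  86 121 112  82
   82  82]
 [ 81  78  80  83  89 139 156 158 157 144 154 156 156  91  73 122 117  82
   82  79]
 [ 79  73  75  52  58 142 161 162 159 152 163 165 165 102  61 118 102  84
   79  67]
 [ 64  60  50  52  57  57  57  86  86  86  91  86  85  85  78 110 105  78
   66  66]
 [ 64  62  50  51  50  53  84  99  98  99  96 100  99 100  70 101 117  67
   66  67]
 [ 63  66  62  64  62  63  68  79  80  81  84  82  84  84  70 108  82  68
   68  68]
 [ 71  71  72  73  73  72  72  73  74  74  74  74  74  75  75  92  80  68
   67  73]]
```

All three bars are in the well: two lit at rows 15 and 21, and one shaded against the front at row 24. Now I'll set the dish down, with the lip touching the worktop first so that it levels.

Call:
apply_moves(delta_pos=[[0,0,1],[0,0,2],[0,0,2],[0,0,2],[0,0,1.3],[0,0,0.7],[0,0,0.4],[0,0,0.3]], twist=[0,0,0,0,0,0,0,0], squeeze=12)

```text
t: 20.32
tool_pos: [0.4783, -0.2807, 0.0555]
orientation: [3.141, 0.045, 0.001]
force: [0.3, 0.4, -1.3]
opening: 0.0537
gripper_force: 12.0
```

Call:
apply_moves(delta_pos=[[0,0,0.3],[0,0,0.3],[0,0,0.3],[0,0,0.3],[0,0,0.3],[0,0,0.3],[0,0,0.3],[0,0,0]], twist=[0,0,0,0,0,0,0,0])

```text
t: 21.32
tool_pos: [0.4799, -0.2816, 0.036]
orientation: [3.139, 0.045, 0.006]
force: [3.6, -0.3, 4.7]
opening: 0.0539
gripper_force: 12.0
```

Call:
apply_moves(delta_pos=[[0,0,0.2],[0,0,0.1],[0,0,0],[0,0,0]], twist=[0,0,0,0])

```text
t: 21.82
tool_pos: [0.4781, -0.2807, 0.0314]
orientation: [3.141, 0.045, 0.001]
force: [3.1, -0.6, 3.8]
opening: 0.054
gripper_force: 12.0
```

Call:
apply_moves(delta_pos=[[0,0,0],[0,0,0],[0,0,0],[0,0,0],[0,0,-1],[0,0,-3],[0,0,-4],[0,0,-4]], twist=[0,0,0,0,0,0,0,0], gripper=7.5)

```text
t: 22.82
tool_pos: [0.4778, -0.2804, 0.153]
orientation: [3.141, 0.045, 0.0]
force: [0.4, -0.9, -0.2]
opening: 0.0752
gripper_force: 0.0
```

```bash
python3 - <<'E'
from h import *
to((.40,-.083,.15),.033)
E
```

```text
t 22.82 pos [ 0.4778 -0.2804  0.153 ] head 0.029 delta_cm(tool) [ -7.21 -19.95   0.3 ] twist -0.004 F [ 0.4 -0.9 -0.2] open 0.0752 q6 0.92
```

Call:
apply_moves(delta_pos=[[-0.9,-2.5,0],[-0.9,-2.5,0],[-0.9,-2.5,0],[-0.8,-2.5,0],[-0.8,-2.5,0],[-0.8,-2.5,0],[-0.8,-2.5,0],[-0.8,-2.5,0]], twist=[0,0,0,0,0,0,0,0], gripper=0)

```text
t: 23.82
tool_pos: [0.405, -0.0817, 0.152]
orientation: [3.141, 0.045, 0.002]
force: [0.8, 0.2, -0.2]
opening: 0.0018
gripper_force: 0.0
```

Call:
apply_moves(delta_pos=[[0,0,1.5],[0,0,2],[0,0,2],[0,0,2],[0,0,1.5],[0,0,1],[0,0,0],[0,0,0]], twist=[0,0,0,0,0,0,0,0])

```text
t: 24.82
tool_pos: [0.4056, -0.0826, 0.0517]
orientation: [3.141, 0.045, 0.001]
force: [0.2, -0.2, 0.0]
opening: 0.0004
gripper_force: 0.0
```

```bash
python3 - <<'E'
from h import *
to((.522,-.079,.054),.033)
# drawer handle & dish check from scene/top
d=robot.read_camera("top");g=cv2.cvtColor(d["frame"],cv2.COLOR_RGB2HSV)
m=cv2.inRange(g,(15,110,60),(35,255,255));p=np.argwhere(m[170:240,195:240]>0)+[170,195];print(p.min(0),p.max(0),unproj(d,(p[:,1].mean(),p[:,0].max()+.5),.05))
E
```

```text
t 24.82 pos [ 0.4056 -0.0826  0.0517] head 0.029 delta_cm(tool) [11.64 -0.03 -0.22] twist -0.004 F [ 0.2 -0.2  0. ] open 0.0004 q6 1.22
[212 227] [221 230] [ 0.44352227 -0.11448399  0.05      ]
```

Call:
apply_moves(delta_pos=[[0.5,0,0],[0.7,0,0],[0.9,0,0],[1,0,0],[1,0,0],[1,0,0],[1,0,0],[1,0,0]], twist=[0,0,0,0,0,0,0,0])

```text
t: 25.88
tool_pos: [0.4766, -0.0802, 0.051]
orientation: [-3.141, -0.045, 0.001]
force: [-2.4, 1.2, 1.8]
opening: 0.0008
gripper_force: 1.0
```

Call:
apply_moves(delta_pos=[[1,0,0],[1,0,0],[0.8,0,0],[0.5,0,0],[0.4,0,0],[0.3,0,0],[0.2,0,0],[0,0,0]], twist=[0,0,0,0,0,0,0,0])

```text
t: 26.88
tool_pos: [0.5183, -0.0793, 0.0512]
orientation: [3.141, 0.045, 0.001]
force: [0.7, 0.5, -0.2]
opening: 0.0003
gripper_force: 0.2
```

Inching on until the force shows the end stop.

Call:
apply_moves(delta_pos=[[0.1,0,0],[0.1,0,0],[0.1,0,0],[0,0,0]], twist=[0,0,0,0])

```text
t: 27.38
tool_pos: [0.5202, -0.0792, 0.0511]
orientation: [3.141, 0.045, -0.003]
force: [-6.8, -0.2, 5.9]
opening: 0.0005
gripper_force: 3.6
```

Call:
apply_moves(delta_pos=[[0.1,0,0],[0.1,0,0],[0.1,0,0],[0,0,0]], twist=[0,0,0,0])

```text
t: 27.88
tool_pos: [0.5205, -0.0792, 0.0509]
orientation: [-3.141, -0.046, 0.013]
force: [-22.4, -1.1, 19.5]
opening: 0.0006
gripper_force: 11.7
```

End stop reached at 22 N. Backing off, then a final check.

Call:
apply_moves(delta_pos=[[-1,0,0],[-2,0,0],[-2,0,0],[0,0,-3],[0,0,-4],[0,0,-4],[-2,0,-2],[-2,0,0]], twist=[0,0,0,0,0,0,0,0])

```text
t: 28.88
tool_pos: [0.4354, -0.0821, 0.1838]
orientation: [3.14, 0.046, 0.008]
force: [-0.9, 0.0, -0.8]
opening: 0.0004
gripper_force: 0.0
```

```bash
python3 - <<'E'
from h import *
from scipy.optimize import least_squares
to((.4,-.08,.15),.033)
D=pickle.load(open("cam0.pkl","rb"))
for n in("scene","top"):
    c=robot.read_camera(n);g=[cv2.cvtColor(k["frame"],cv2.COLOR_RGB2HSV) for k in(D[n],c)]
    for nm,lo,hi in(("yellow",20,35),("blue",105,125)):
        X=(.533,-.079,.048) if nm=="yellow" else (.531,.017,.048)
        u,v=proj(c,np.array(X)).astype(int)
        for h in g:
            m=cv2.inRange(h,(lo,120,80),(hi,255,255))[v-25:v+25,u-25:u+25];p=np.argwhere(m>0)+[v-25,u-25];print(n,nm,len(p),p.mean(0).round(1) if len(p) else "")
    diff=cv2.absdiff(D[n]["frame"],c["frame"]).max(2)
    for nm,X in dict(vial_b=(.548,-.340,.03),vial_r=(.557,-.399,.03),beaker=(.593,-.234,.02),dish=(.474,-.28,.01)).items():
        u,v=proj(c,np.array(X)).astype(int);print(n,nm,(diff[v-8:v+8,u-8:u+8]>40).mean().round(2))
# dish levelness: dark walls corners in scene
    m=cv2.inRange(g[1],(0,0,0),(180,60,150));u,v=proj(c,np.array([.474,-.28,.01])).astype(int);q=np.zeros_like(m);q[v-22:v+22,u-24:u+24]=m[v-22:v+22,u-24:u+24]
    k,l,st,ce=cv2.connectedComponentsWithStats(q);i=1+st[1:,4].argmax();print("dish blob",st[i],ce[i].round(1))
    th=.029;R=Ro.from_euler("z",th).as_matrix();print("expect",[proj(c,np.array([.4741,-.2807,0])+R@p).round().tolist() for p in[(.046,.027,.026),(.046,-.027,.026),(-.046,-.027,.014),(-.046,.027,.014)]])
E
```

```text
t 28.88 pos [ 0.4354 -0.0821  0.1838] head 0.029 delta_cm(tool) [-3.55 -0.31  3.36] twist -0.004 F [-0.9  0.  -0.8] open 0.0004 q6 1.24
scene yellow 174 [217.3 212.9]
scene yellow 174 [217.2 212.8]
scene blue 189 [242.1 187.1]
scene blue 183 [242.3 186.9]
scene vial_b 0.37
scene vial_r 0.54
scene beaker 0.98
scene dish 0.2
dish blob [259 178  40  29 450] [277.1 192.1]
expect [[263.0, 189.0], [274.0, 178.0], [302.0, 194.0], [291.0, 206.0]]
top yellow 184 [182.8 214.3]
top yellow 183 [182.5 214.2]
top blue 123 [183.7 176.9]
top blue 3 [178.7 189.7]
top vial_b 0.0
top vial_r 0.0
top beaker 0.0
top dish 0.02
dish blob [278 188  27  39 601] [291.5 208.9]
expect [[283.0, 193.0], [304.0, 192.0], [305.0, 228.0], [284.0, 229.0]]
```

```bash
python3 -c "
from plant import robot
print(robot.close_job())"
```

```text
the job is handed in; nothing more can be done
None
```

The job is handed in with all steps done: my camera checks showed the three bars in the yellow drawer and it pushed shut to its stop, the blue drawer shut, and the dish back on the worktop. I inferred that the dish is level from how it was set down rather than measuring it, and the hand-in returned no verdict.

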